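# Hang the headphones on the desk rail

### The arm

A 6-joint arm with a two-finger parallel gripper is mounted at the origin on the work surface. World frame = base frame: x ahead of the robot, y to its left, z up, the work surface at z = 0. Lengths are in m, angles in degrees, forces in N, time in s.
With the tool pointing down it reaches from about 0.4 to 0.825 m from the base axis. Payload 7 kg.
Tool frame: the origin (TCP) lies on the centre line of the jaws, within the pads' length; the fingertips stand 19 mm ahead of it and the grasp point (between the pads) is the TCP; z points along the fingers, y is the line along which they close (so a half turn about z gives the same grasp; the last joint's range is limited). The gripper opens to 88 mm and grips with 3 to 60 N. Pads are 19 mm wide; open, the fingers measure 130 mm over their backs; the gripper's body (78 mm by 193 mm) begins 47 mm behind the grasp point.
Start: joints at [-59.009, 20.546, 0.682, 0, -70.136, -16.507], TCP at [0.169, -0.654, 0.246] pointing down, gripper open.
Joint ranges: [-176.03, 176.03], [-82.01, 121.73], [-58.28, 71.71], [-173.87, 95.51], [-174.79, -0.11], [-173.66, 173.66]. Speed limits (degrees/s): [136.94, 136.94, 172.46, 180, 180, 180].

### API

Orientations are given as [roll, pitch, yaw] about the fixed x, y, z axes, in that order (R = Rz(yaw) Ry(pitch) Rx(roll)).
In Python, from plant import ctrl gives the robot as it stands.
- The arm moves only by the tool move_arm, never from a script. Its argument "motion" is a list of rows, each a list of 3 entries, a list of its own where there are three numbers: the shift along the tool's x, y, z in mm, then the turn, a rotation vector about the tool's x, y, z in degrees, then the closure, from 0 (fully open) to 1 (shut). A call has 1 to 10 rows; each row is the pose to reach, as a shift and turn from the pose commanded when the call began, along the tool's axes at that moment; what a row does not reach only later rows make up. A row lasts 1/12 s, in which the tool goes at most 41.7 mm and 7.16 degrees, less where a joint would pass 70% of its speed; a pose out of reach is approached as far as the arm can. A call with a gripper value outside its range is refused whole. The fingers move at their own pace and stop on an object; the grip force is fixed at half the most. Time passes only in rows, so rows that repeat a pose let the fingers close. It gives the time, the measured TCP pose, the force, the opening and the grip force at its end, in the units of the state.
- ctrl.get_obs(): the state, without advancing time (a new reading comes with each control period).
- ctrl.snapshot(name): name is "side" or "top"; returns a dict with "color" (400x640x3 uint8, blue, green, red), "camera_matrix" (3x3 intrinsics, pixels), "cam_to_world" (4x4, takes a point from camera to world coordinates). Camera axes: x right, y up, looking along -z (the intrinsics and any distortion apply to the point x, -y, -z); pixel columns grow to the right and rows downward; lengths in m; the calibration is good to about 2 mm. A picture is of the moment at which its call begins. There is no depth.
- ctrl.close_job(): hands the job in; it is judged then, once.
The state is a dict: "clock": time; "joint_pos": joint angles; "qvel": joint speeds; "tau": joint torques, N m; "tool_pos": TCP position; "orientation": TCP orientation; "force": force on the tool from outside, world axes, zero at the start; "moment": the same for the moment, N m; "opening": finger opening in m; "gripper_force": force on a finger pad.
Only numpy, scipy, OpenCV 4.12 (cv2) and the standard library are available. Lean on these libraries where they do the work, as an engineer would, in place of code of your own. Each camera call takes 0.05 s, during which the arm holds its last target. There are 200 camera calls.

### The job

I want my drawing sheet free: pick up the coral headphones standing on it and hang them over the horizontal steel bar of the desk rail, on a stretch clear of the mint caddy, with the headband lying square across the bar and one ear cup hanging on each side. Lower them until the band rests on the bar before you let go, do not drop them, and leave the caddy and everything else on the desk where they are.

Things in the scene. Friction and masses are not known exactly. Their poses are not given: they have to be found in the camera images.
- headphones: Rigid coral-and-black headphones, 0.15 to 0.31 kg, standing on their flat-bottomed cups, band up. 150 mm over the cups along x, 143 mm tall, arch in the x-z plane, same either way round. Origin at desk level midway between the cups, z up. Cups 56 mm in y, 60 mm tall, inner faces 90 mm apart. Band 30 mm wide (y); its black crown is level for 40 mm of x, then slopes down to the cups.
- headphones_crown (a point): Middle of the underside of the band's level crown, 125 mm above the headphones' origin; this should rest on the bar. The crown is 18 mm thick here (top at 143 mm). Fingers on the crown's two sides must not reach below this underside, or they meet the bar. Axes as the headphones'.
- rail: Fixed desk rail: a level round steel bar along its y axis, 14 mm in diameter, between two upright grey posts (16 mm in diameter, 151 mm tall, centres at y = -190 and +190 mm, round feet 70 mm across and 10 mm high). Origin on the desk below the middle of the bar; top of the bar 150 mm above the desk.
- rail_top (a point): Middle of the bar's length, on its top line, 150 mm above the desk; axes as the rail's (y along the bar).
- caddy: Mint plastic saddle caddy with coloured pens, 0.25 kg, hanging loose over the bar (leave it there): 70 mm along the bar (its y), 92 mm across (x), 105 mm tall; origin at the middle of its underside, 49 mm above the desk, below the bar. Its top is 4 mm above the top of the bar. It hangs somewhere within 120 mm of the bar's middle.
- mug: Blue mug, radius 40 mm, height 90 mm, handle at its +y; origin at the centre of its underside. Bystander.
- ink: Glass ink jar with black lid, radius 30 mm, height 75 mm; origin at the centre of its underside. Bystander.
- marker_a: White marker with a black cap, 136 mm long along x, 20 mm thick, lying on the desk at the right; origin under its middle. Bystander.
- marker_b: White marker with a coral cap, 136 mm long along x, 20 mm thick, lying on the desk at the left; origin under its middle. Bystander.
Things that resemble listed ones, but are neither listed nor needed, are in the scene too. What is meant by the headphones is not blue, and is the smaller of those in its own colour. There is more than one size of the caddy; the job needs the larger.

How it is judged (in metres and radians):
At the end, for the whole second after the job is handed in: Headphones at rest on the bar, clear of the caddy: crown underside within 35 mm across the bar, 170 mm of mid-bar along it, 10 mm of bar-top height; upright within 0.35 rad, square within 0.4 rad. Caddy still hangs upright (0.25 rad), no more than 9 mm lower (x of headphones_crown in the frame of rail between -0.035 and 0.035 m and y of headphones_crown in the frame of rail between -0.17 and 0.17 m and z of headphones_crown in the frame of rail between 0.14 and 0.16 m and angle between headphones's own z axis and vertical below 0.35 rad and angle between the y axis of headphones and the y axis of rail, either way round below 0.4 rad and contact force between headphones and rail above 0.3 N and contact force between headphones and caddy below 0.05 N and linear speed of headphones below 0.03 m/s and angular speed of headphones below 0.3 rad/s and angle between caddy's own z axis and vertical below 0.25 rad and z of caddy in the frame of rail above 0.04 m); the robot touches nothing.
It fails at once if the caddy was pushed more than 30 mm from where it hung (distance of caddy from where it was at the start of the episode above 0.03 m).
It fails at once if the mug, the ink jar or a marker was pushed more than 30 mm (distance of any of mug, ink, marker_a, marker_b from where it was at the start of the episode above 0.03 m).
It fails at once if the headphones were dropped or thrown (over 0.5 m/s while not held, a fall of some 12 mm) (contact force between headphones and the fingers below 0.02 N and linear speed of headphones above 0.5 m/s).
It also fails if it takes over 45 s, if anything falls off the work surface, if the arm or the gripper's body presses on something with over 40 N, if the wrist force passes 120 N, or if a joint passes its speed limit or range.

## Working session

There is one attempt and no reset: what is moved stays moved. The work goes in short steps, Python scripts to look and compute and a tool call to move; the robot and the scene stay as the last step left them, time stands still between calls to the robot, and variables do not carry over. Pictures are saved under pics/ and viewed, at most 12 in all, crops included, and the job is handed in when it is done.

Besides the shell and the picture viewer there is one more tool, called after "Emit:" in YAML: its name, and indented under it one key for each argument. move_arm: Moves the arm, as the interface text tells. Its arguments: {"type":"object","properties":{"motion":{"type":"array"}},"required":["motion"]}

```bash
mkdir -p pics
cat > h.py <<'E'
import numpy as np, cv2, json
def snap(ctrl,n,f):
    s=ctrl.snapshot(n); cv2.imwrite(f'pics/{f}.png',s['color'])
    np.savez(f'{f}.npz',K=s['camera_matrix'],T=s['cam_to_world'],**({'D':s['dist']} if 'dist' in s else {}))
    return s
def ray(f,uv):
    d=np.load(f'{f}.npz');K,T=d['K'],d['T']
    p=np.linalg.solve(K,[uv[0],uv[1],1.]);v=T[:3,:3]@np.array([p[0],-p[1],-p[2]])
    return T[:3,3],v/np.linalg.norm(v)
def atz(f,uv,z):
    o,v=ray(f,uv);return o+v*(z-o[2])/v[2]
def tri(f1,a,f2,b):
    o1,v1=ray(f1,a);o2,v2=ray(f2,b)
    s=np.linalg.lstsq(np.c_[v1,-v2],o2-o1,rcond=None)[0]
    p,q=o1+s[0]*v1,o2+s[1]*v2
    return (p+q)/2,np.linalg.norm(p-q)
def proj(f,X):
    d=np.load(f'{f}.npz');K,T=d['K'],d['T']
    c=T[:3,:3].T@(np.asarray(X)-T[:3,3]);p=K@np.array([c[0],-c[1],-c[2]]);return p[:2]/p[2]
E
python3 - <<'E'
from plant import ctrl
from h import *
np.set_printoptions(precision=4,suppress=True)
for n in('side','top'):
    s=snap(ctrl,n,n+'0');print({k:(v if k!='color' else v.shape) for k,v in s.items()})
print(ctrl.get_obs())
E
```

```text
{'color': (400, 640, 3), 'camera_matrix': array([[429.7313,   0.    , 323.1233],
       [  0.    , 429.7313, 201.239 ],
       [  0.    ,   0.    ,   1.    ]]), 'cam_to_world': array([[-0.9993,  0.0248, -0.0266,  0.4508],
       [-0.0361, -0.7683,  0.6391,  0.707 ],
       [-0.0046,  0.6396,  0.7687,  0.9795],
       [ 0.    ,  0.    ,  0.    ,  1.    ]])}
{'color': (400, 640, 3), 'camera_matrix': array([[427.4491,   0.    , 319.1178],
       [  0.    , 427.4491, 201.3335],
       [  0.    ,   0.    ,   1.    ]]), 'cam_to_world': array([[-0.0039,  0.9875, -0.1576,  0.2541],
       [-1.    , -0.004 , -0.0003, -0.0191],
       [-0.0009,  0.1576,  0.9875,  1.5653],
       [ 0.    ,  0.    ,  0.    ,  1.    ]])}
{'clock': 0.1, 'joint_pos': array([-59.01  ,  20.5883,   0.6383,  -0.0175, -70.1384, -16.5058]), 'qvel': array([-0.0051, -0.1035,  0.0816,  0.0947, -0.1005, -0.0079]), 'tau': array([ -0.0053, -58.4162,  29.3751,   7.0157,   0.0101,  -0.0001]), 'tool_pos': array([ 0.1687, -0.6531,  0.2447]), 'orientation': array([ 179.9105,   -0.0094, -165.5218]), 'force': array([-0.3399,  1.0653, -0.0659]), 'moment': array([-0.0138,  0.0005,  0.0098]), 'gripper_force': 0.0, 'opening': 0.0875456914312263}
```

View pics/side0.png

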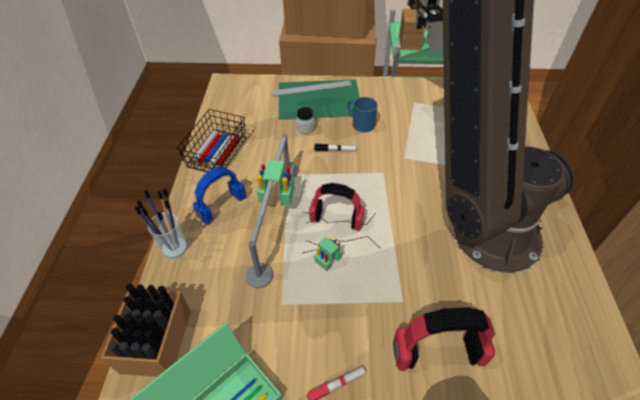

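View pics/top0.png

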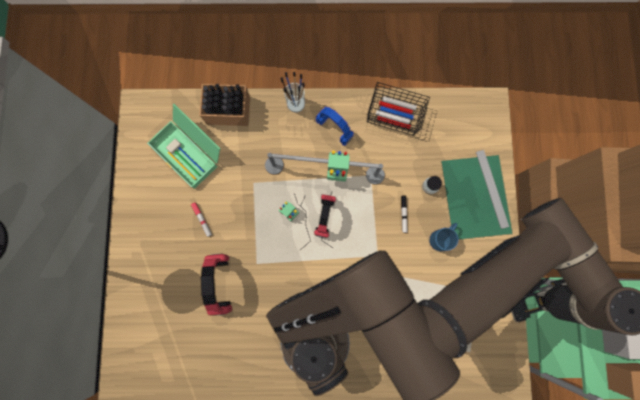

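The coral headphones stand on the sheet at about top (326,215) and side (337,205). The rail posts are at top (275,163) and (375,172), with the caddy at (338,165). The larger coral pair and the small mint caddy on the sheet are decoys. I'll enlarge both views.

Run:
```python
import cv2
a=cv2.imread('pics/top0.png')[140:250,255:395]; cv2.imwrite('pics/topc.png',cv2.resize(a,None,fx=5,fy=5,interpolation=cv2.INTER_CUBIC))
a=cv2.imread('pics/side0.png')[125:295,235:395]; cv2.imwrite('pics/sidec.png',cv2.resize(a,None,fx=3.5,fy=3.5,interpolation=cv2.INTER_CUBIC))
```

```text
(no output)
```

View pics/topc.png

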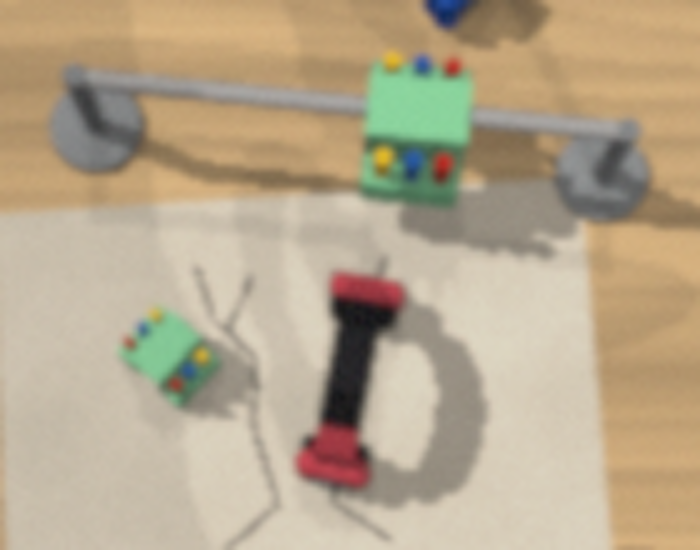

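View pics/sidec.png

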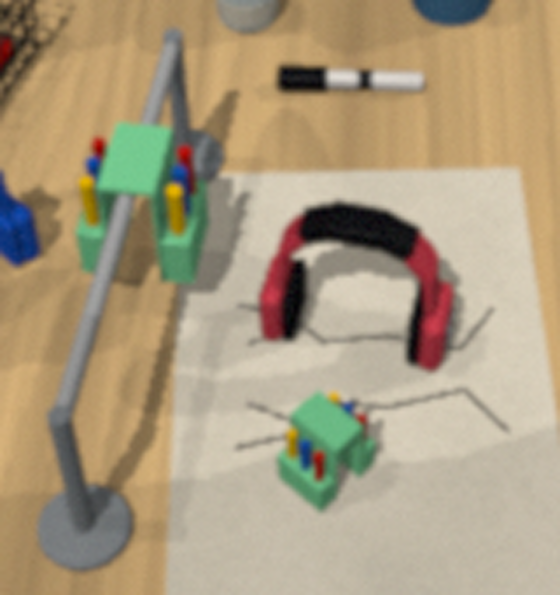

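The crops show three things:
- **Bar:** the ends are at top-crop (75,75) and (628,130), and side-crop (62,412) and (173,38).
- **Crown:** its ends are at top-crop (341,427) and near (358,322), and side-crop (417,238) and (303,222).
- **Caddy:** its top runs from top-crop column 367 to 472.

```bash
cat >> h.py <<'E'
t=lambda u,v:(255+(u-2)/5,140+(v-2)/5)
s=lambda u,v:(235+(u-1.25)/3.5,125+(v-1.25)/3.5)
E
python3 - <<'E'
from h import *
np.set_printoptions(precision=4,suppress=True)
for n,a,b in [('barL',t(75,72),s(62,412)),('barR',t(628,130),s(173,36)),('crown near',t(341,427),s(417,238)),
 ('crown near front edge',t(322,423),s(412,258)),('crown near back edge',t(361,431),s(420,228)),
 ('cad nearL',t(366,133),s(99,190)),('cad nearR',t(468,143),s(119,124)),('cad FR',t(472,72),s(172,130))]:
    # caddy corners handled loosely
    print(n,*tri('top0',a,'side0',b))
A=atz('top0',t(75,72),.15);B=atz('top0',t(628,130),.15);print('bar@.15',A,B,np.linalg.norm(A-B))
for q in [t(322,423),t(361,431),t(333,331),t(375,331),t(341,427),t(354,331)]: print('crown top@.143',atz('top0',q,.143))
for q in [t(412,272),t(405,300),t(332,290),t(334,270)]: print('cup',atz('top0',q,.06))
for q in [t(297,470),t(368,487),t(372,460)]: print('cup near',atz('top0',q,.06))
for q in [t(375,66),t(472,74),t(366,133),t(468,143)]: print('caddy top@.154',atz('top0',q,.154))
for q in [s(303,213),s(345,202),s(418,226)]: print('side crown back@.143',atz('side0',q,.143))
E
```

```text
barL [0.641  0.1492 0.154 ] 0.004331304478944468
barR [ 0.6013 -0.2266  0.1511] 0.0010420194057153408
crown near [ 0.4017 -0.0307  0.1307] 0.001173090608686521
crown near front edge [ 0.4053 -0.0179  0.1226] 0.0013450742815008737
crown near back edge [ 0.3993 -0.0442  0.1267] 0.001402996754142754
cad nearL [ 0.6206 -0.0492  0.1501] 0.038467795961780536
cad nearR [ 0.6134 -0.1186  0.1505] 0.038966321682948835
cad FR [ 0.6146 -0.1174  0.1609] 0.049727905011524846
bar@.15 [0.6443 0.1496 0.15  ] [ 0.6021 -0.2268  0.15  ] 0.3787812239598924
crown top@.143 [ 0.4038 -0.018   0.143 ]
crown top@.143 [ 0.3983 -0.0441  0.143 ]
crown top@.143 [ 0.4659 -0.0257  0.143 ]
crown top@.143 [ 0.4658 -0.0539  0.143 ]
crown top@.143 [ 0.4011 -0.0307  0.143 ]
crown top@.143 [ 0.4658 -0.0398  0.143 ]
cup [ 0.5207 -0.0828  0.06  ]
cup [ 0.5004 -0.0776  0.06  ]
cup [ 0.5079 -0.0255  0.06  ]
cup [ 0.5224 -0.027   0.06  ]
cup near [ 0.3793 -0.0002  0.06  ]
cup near [ 0.3672 -0.0502  0.06  ]
cup near [ 0.3862 -0.0531  0.06  ]
caddy top@.154 [ 0.6466 -0.0551  0.154 ]
caddy top@.154 [ 0.6407 -0.1211  0.154 ]
caddy top@.154 [ 0.5998 -0.0486  0.154 ]
caddy top@.154 [ 0.5926 -0.1176  0.154 ]
side crown back@.143 [ 0.4867 -0.0418  0.143 ]
side crown back@.143 [ 0.4556 -0.0539  0.143 ]
side crown back@.143 [ 0.401  -0.0316  0.143 ]
```

```bash
cat > fit.py <<'E'
from h import *
from scipy.optimize import minimize
def pts(xz,w): return np.array([[x,y,z] for x,z in xz for y in(-w/2,w/2)])/1000
parts=[pts([(-20,125),(-20,143),(20,125),(20,143)],30)]
for sg in(1,-1):
    parts+=[pts([(45*sg,0),(75*sg,0),(45*sg,60),(75*sg,60)],56),pts([(20*sg,125),(20*sg,143),(52*sg,95),(66*sg,100)],30),pts([(52*sg,95),(66*sg,100),(53*sg,60),(70*sg,60)],30)]
imgs={f:cv2.imread(f'pics/{f}.png') for f in('top0','side0')}
roi={'top0':(185,242,308,345),'side0':(178,235,302,372)}
S=6
def mask(f):
    r0,r1,c0,c1=roi[f];im=cv2.resize(imgs[f][r0:r1,c0:c1],None,fx=S,fy=S,interpolation=cv2.INTER_CUBIC)
    h=cv2.cvtColor(im,cv2.COLOR_BGR2HSV);m=((h[...,2]<75)|((h[...,1]>110)&((h[...,0]<12)|(h[...,0]>165)))).astype(np.uint8)
    n,l,st,_=cv2.connectedComponentsWithStats(m);return (l==1+st[1:,4].argmax()).astype(np.uint8)
def render(f,p):
    r0,r1,c0,c1=roi[f];m=np.zeros(((r1-r0)*S,(c1-c0)*S),np.uint8);c,s_=np.cos(p[2]),np.sin(p[2])
    R=np.array([[c,-s_,0],[s_,c,0],[0,0,1]])
    for q in parts:
        uv=np.array([proj(f,R@a+[p[0],p[1],0]) for a in q]);uv=(uv-[c0,r0]+.5)*S-.5
        cv2.fillConvexPoly(m,cv2.convexHull(np.round(uv).astype(np.int32)),1)
    return m
M={f:mask(f) for f in imgs}
def cost(p,fs=('top0','side0')):
    return sum(1-(M[f]&render(f,p)).sum()/(M[f]|render(f,p)).sum() for f in fs)
for fs in(('top0','side0'),('top0',),('side0',)):
    r=minimize(cost,[.447,-.04,-.18],args=(fs,),method='Nelder-Mead',options=dict(initial_simplex=np.array([[.447,-.04,-.18],[.455,-.04,-.18],[.447,-.032,-.18],[.447,-.04,-.08]])))
    print(fs,r.x.round(4),np.degrees(r.x[2]).round(1),round(r.fun,3))
    if len(fs)==2:
        o=[]
        for f in imgs:
            b=M[f]*90;b=cv2.merge([b,render(f,r.x)*150,M[f]*255]);o.append(cv2.resize(b,(400,300)))
        cv2.imwrite('pics/fit.png',np.hstack(o))
E
python3 fit.py
```

```text
('top0', 'side0') [ 0.446  -0.0393 -0.1628] -9.3 0.554
('top0',) [ 0.4471 -0.0371 -0.1956] -11.2 0.293
('side0',) [ 0.4449 -0.0408 -0.0994] -5.7 0.247
```

View pics/fit.png

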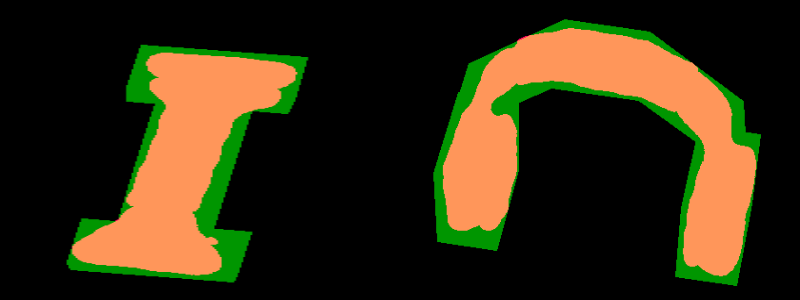

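The fit matches both silhouettes. Crown centre is about (0.446, -0.039), yaw about -10°, and the near-end heights are consistent with 0.125–0.143. The rail centre is (0.623, -0.0385), yaw -6.4°. The caddy covers rail y of roughly -0.08 to -0.01, so I'll hang the headphones at rail y ≈ +0.085.

```bash
cat > go.py <<'E'
import sys,numpy as np
from scipy.spatial.transform import Rotation as R
from plant import ctrl
x,y,z,yaw=map(float,sys.argv[1:5]);o=ctrl.get_obs()
R0=R.from_euler('xyz',o['orientation'],degrees=True);R1=R.from_euler('xyz',[180,0,yaw],degrees=True)
print(o['clock'],o['tool_pos'].round(4),o['orientation'].round(2),o['opening'].round(4),o['force'].round(2))
print('shift',(R0.inv().apply(np.array([x,y,z])-o['tool_pos'])*1000).round(1),'turn',(R0.inv()*R1).as_rotvec(degrees=True).round(1))
E
python3 go.py .42 -.40 .25 170
```

```text
Traceback (most recent call last):
  File "go.py", line 6, in <module>
    print(o['clock'],o['tool_pos'].round(4),o['orientation'].round(2),o['opening'].round(4),o['force'].round(2))
                                                                      ^^^^^^^^^^^^^^^^^^
AttributeError: 'float' object has no attribute 'round'
```

```bash
sed -i "s/o\['opening'\].round(4)/round(o['opening'],4)/" go.py; python3 go.py .42 -.40 .25 170
```

```text
0.1 [ 0.1687 -0.6531  0.2447] [ 1.7991e+02 -1.0000e-02 -1.6552e+02] 0.0875 [-0.34  1.07 -0.07]
shift [-306.6  182.3   -5.1] turn [ 0.1 -0.  24.5]
```

Emit:
move_arm:
  motion:
    - [[-307,182,-5],[0,0,24.5],0]
    - [[-307,182,-5],[0,0,24.5],0]
    - [[-307,182,-5],[0,0,24.5],0]
    - [[-307,182,-5],[0,0,24.5],0]
    - [[-307,182,-5],[0,0,24.5],0]
    - [[-307,182,-5],[0,0,24.5],0]
    - [[-307,182,-5],[0,0,24.5],0]
    - [[-307,182,-5],[0,0,24.5],0]
    - [[-307,182,-5],[0,0,24.5],0]
    - [[-307,182,-5],[0,0,24.5],0]

```text
clock: 0.93
tool_pos: [0.4237, -0.3972, 0.2504]
orientation: [180.0, 0.0, 170.2]
force: [-0.3, -0.8, -0.9]
opening: 0.0875
gripper_force: 0.0
```

```bash
python3 go.py .446 -.039 .22 170
```

```text
0.9333 [ 0.4237 -0.3972  0.2504] [1.7997e+02 3.0000e-02 1.7021e+02] 0.0875 [-0.28 -0.8  -0.88]
shift [ 38.9 356.8  30.6] turn [0.  0.  0.2]
```

Emit:
move_arm:
  motion:
    - [[39,357,30],[0,0,0],0]
    - [[39,357,30],[0,0,0],0]
    - [[39,357,30],[0,0,0],0]
    - [[39,357,30],[0,0,0],0]
    - [[39,357,30],[0,0,0],0]
    - [[39,357,30],[0,0,0],0]
    - [[39,357,30],[0,0,0],0]
    - [[39,357,30],[0,0,0],0]
    - [[39,357,30],[0,0,0],0]
    - [[39,357,30],[0,0,0],0]

```text
clock: 1.77
tool_pos: [0.4442, -0.0387, 0.2203]
orientation: [180.0, 0.0, 170.2]
force: [-1.4, 0.4, 0.3]
opening: 0.0873
gripper_force: 0.0
```

```bash
python3 go.py .446 -.039 .147 170
python3 - <<'E'
from plant import ctrl
from h import *
s=snap(ctrl,'side','side1')['color']
cv2.imwrite('pics/s1c.png',cv2.resize(s[100:270,235:435],None,fx=3.5,fy=3.5,interpolation=cv2.INTER_CUBIC))
E
```

```text
1.7667 [ 0.4442 -0.0387  0.2203] [179.96   0.   170.19] 0.0873 [-1.44  0.38  0.28]
shift [-1.8 -0.1 73.3] turn [0.  0.  0.2]
```

View pics/s1c.png

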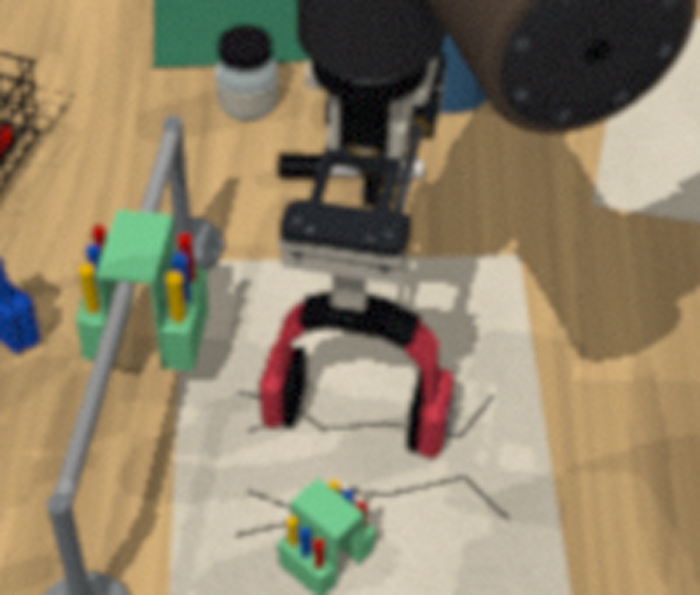

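The gripper hovers square over the crown, with the near finger at crop (350,290) and the crown spanning columns 303–418. I'll descend now.

Emit:
move_arm:
  motion:
    - [[-2,0,30],[0,0,0],0]
    - [[-2,0,50],[0,0,0],0]
    - [[-2,0,63],[0,0,0],0]
    - [[-2,0,70],[0,0,0],0]
    - [[-2,0,73],[0,0,0],0]
    - [[-2,0,73],[0,0,0],0]
    - [[-2,0,73],[0,0,0],0]

```text
clock: 2.4
tool_pos: [0.4467, -0.0429, 0.1482]
orientation: [180.0, 0.0, 170.0]
force: [-0.1, 0.3, -0.1]
opening: 0.087
gripper_force: 0.0
```

Emit:
move_arm:
  motion:
    - [[0,0,0],[0,0,0],0.3]
    - [[0,0,0],[0,0,0],0.5]
    - [[0,0,0],[0,0,0],0.7]
    - [[0,0,0],[0,0,0],1]
    - [[0,0,0],[0,0,0],1]
    - [[0,0,0],[0,0,0],1]
    - [[0,0,0],[0,0,0],1]
    - [[0,0,0],[0,0,0],1]
    - [[0,0,0],[0,0,0],1]
    - [[0,0,0],[0,0,0],1]

```text
clock: 3.23
tool_pos: [0.4462, -0.0425, 0.1475]
orientation: [180.0, -0.0, 170.0]
force: [0.3, 0.3, -0.7]
opening: 0.0294
gripper_force: 29.7
```

Run:
```python
from plant import ctrl
from h import *
s=snap(ctrl,'side','side2')['color']
cv2.imwrite('pics/s2c.png',cv2.resize(s[125:295,235:435],None,fx=3.5,fy=3.5,interpolation=cv2.INTER_CUBIC))
```

```text
(no output)
```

View pics/s2c.png

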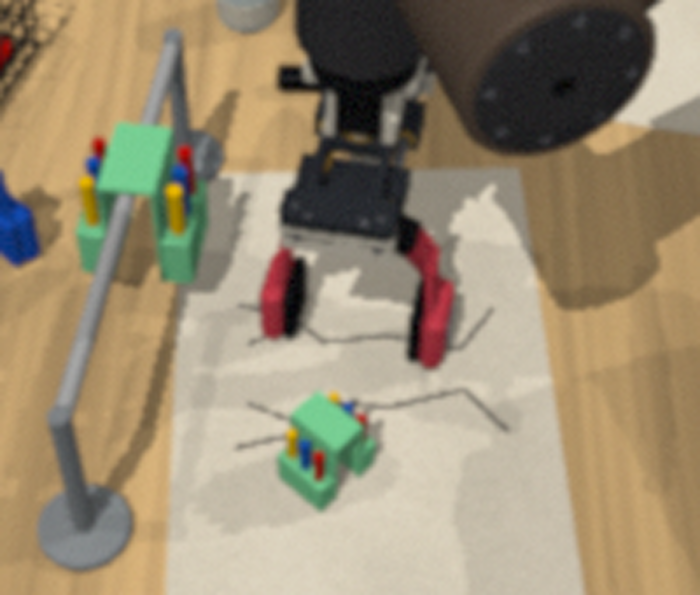

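Grip is firm: opening 29 mm, 30 N, and the cups haven't moved. I'll lift straight up, go sideways clear of the caddy, then forward over the bar.

Emit:
move_arm:
  motion:
    - [[0,0,-8],[0,0,0],1]
    - [[0,0,-20],[0,0,0],1]
    - [[0,0,-40],[0,0,0],1]
    - [[0,0,-65],[0,0,0],1]
    - [[0,0,-90],[0,0,0],1]
    - [[0,0,-115],[0,0,0],1]
    - [[0,0,-140],[0,0,0],1]
    - [[0,0,-165],[0,0,0],1]
    - [[0,0,-185],[0,0,0],1]
    - [[0,0,-195],[0,0,0],1]

```text
clock: 4.12
tool_pos: [0.4465, -0.0427, 0.3455]
orientation: [179.9, 0.2, 170.0]
force: [0.2, -0.1, -2.6]
opening: 0.0297
gripper_force: 29.7
```

```bash
python3 go.py .446 .046 .343 173.6;python3 go.py .6325 .046 .343 173.6
```

```text
4.1167 [ 0.4465 -0.0427  0.3455] [1.7994e+02 1.7000e-01 1.6999e+02] 0.0297 [ 0.15 -0.14 -2.63]
shift [15.9 87.2  2.5] turn [ 0.1  0.2 -3.6]
4.1167 [ 0.4465 -0.0427  0.3455] [1.7994e+02 1.7000e-01 1.6999e+02] 0.0297 [ 0.15 -0.14 -2.63]
shift [-167.7  119.6    3.1] turn [ 0.1  0.2 -3.6]
```

Emit:
move_arm:
  motion:
    - [[8,30,0],[0,0,-1.5],1]
    - [[16,60,0],[0,0,-3],1]
    - [[8,87,0],[0,0,-3.6],1]
    - [[-20,94,0],[0,0,-3.6],1]
    - [[-50,100,0],[0,0,-3.6],1]
    - [[-80,105,0],[0,0,-3.6],1]
    - [[-110,110,0],[0,0,-3.6],1]
    - [[-140,115,0],[0,0,-3.6],1]
    - [[-160,119,0],[0,0,-3.6],1]
    - [[-168,120,0],[0,0,-3.6],1]

```text
clock: 4.95
tool_pos: [0.6344, 0.0464, 0.3398]
orientation: [-179.9, -0.2, 173.5]
force: [-2.0, -0.0, -2.8]
opening: 0.0296
gripper_force: 29.9
```

```bash
python3 go.py .6325 .046 .185 173.6
python3 - <<'E'
from plant import ctrl
from h import *
a=snap(ctrl,'side','side3')['color'][50:330,150:450]
b=snap(ctrl,'top','top3')['color'][70:250,200:400]
cv2.imwrite('pics/p3.png',np.hstack([cv2.resize(a,(430,400)),cv2.resize(b,(370,400))]))
E
```

```text
4.95 [0.6344 0.0464 0.3398] [-179.91   -0.2   173.54] 0.0296 [-2.   -0.02 -2.78]
shift [  1.3  -0.3 154.8] turn [-0.1 -0.2 -0.1]
```

View pics/p3.png

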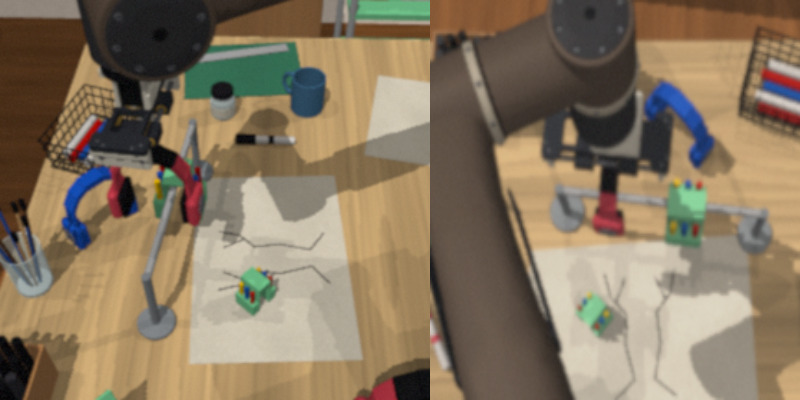

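The headphones are held upright over the free stretch between the left post and the caddy, near cup at picture (195,200) left and (608,215) right. I'll lower most of the way and then check.

Emit:
move_arm:
  motion:
    - [[1,0,15],[0,0,0],1]
    - [[1,0,35],[0,0,0],1]
    - [[1,0,55],[0,0,0],1]
    - [[1,0,75],[0,0,0],1]
    - [[1,0,95],[0,0,0],1]
    - [[1,0,115],[0,0,0],1]
    - [[1,0,130],[0,0,0],1]
    - [[1,0,142],[0,0,0],1]
    - [[1,0,150],[0,0,0],1]
    - [[1,0,150],[0,0,0],1]

```text
clock: 5.88
tool_pos: [0.6302, 0.0464, 0.191]
orientation: [-180.0, -0.1, 173.6]
force: [0.5, 0.5, -3.3]
opening: 0.0298
gripper_force: 29.9
```

```bash
python3 go.py .6325 .046 .1725 173.6
python3 - <<'E'
from plant import ctrl
from h import *
a=snap(ctrl,'side','side4')['color'][110:290,210:350]
b=snap(ctrl,'top','top4')['color'][90:200,240:370]
for q in [(318,108),(320,125),(352,138),(340,144)]: print(atz('top0',q,.06).round(3))
cv2.imwrite('pics/p4.png',np.hstack([cv2.resize(a,(400,514),interpolation=2),cv2.resize(b,(400,514),interpolation=2)]))
E
```

```text
5.8833 [0.6302 0.0464 0.191 ] [-1.7995e+02 -1.5000e-01  1.7358e+02] 0.0298 [ 0.52  0.48 -3.33]
shift [-2.4 -0.1 18.5] turn [-0.  -0.1 -0. ]
[ 0.844 -0.016  0.06 ]
[ 0.778 -0.023  0.06 ]
[ 0.728 -0.14   0.06 ]
[ 0.706 -0.096  0.06 ]
```

View pics/p4.png

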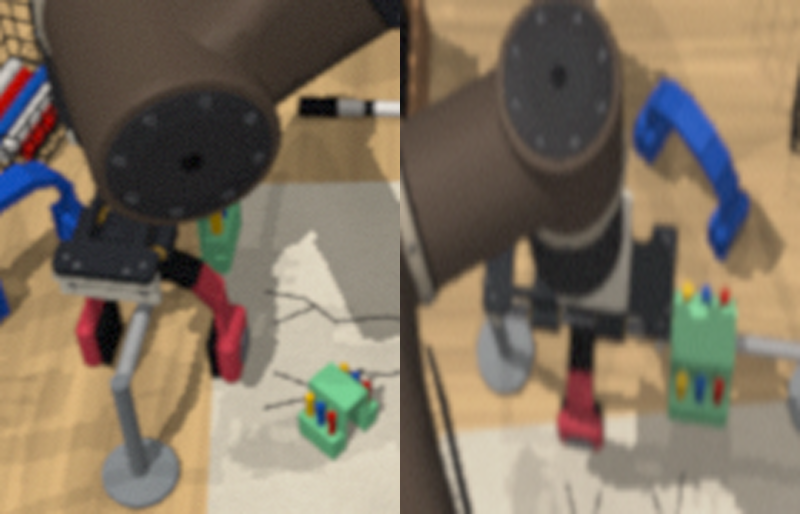

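The bar passes between the cups, and the caddy and blue pair are clear. I'll lower slowly now and watch the force.

Emit:
move_arm:
  motion:
    - [[-2,0,4],[0,0,0],1]
    - [[-2,0,8],[0,0,0],1]
    - [[-2,0,11],[0,0,0],1]
    - [[-2,0,13],[0,0,0],1]
    - [[-2,0,15],[0,0,0],1]
    - [[-2,0,15],[0,0,0],1]
    - [[-2,0,15],[0,0,0],1]
    - [[-2,0,15],[0,0,0],1]

```text
clock: 6.65
tool_pos: [0.6336, 0.0463, 0.1777]
orientation: [-180.0, 0.0, 173.6]
force: [-0.4, 0.4, -2.5]
opening: 0.0296
gripper_force: 29.9
```

Emit:
move_arm:
  motion:
    - [[0,0,0.5],[0,0,0],1]
    - [[0,0,1],[0,0,0],1]
    - [[0,0,1.5],[0,0,0],1]
    - [[0,0,2],[0,0,0],1]
    - [[0,0,2],[0,0,0],1]
    - [[0,0,2],[0,0,0],1]

```text
clock: 7.15
tool_pos: [0.6334, 0.0463, 0.1755]
orientation: [-180.0, -0.0, 173.6]
force: [0.0, 0.0, -3.1]
opening: 0.0296
gripper_force: 29.9
```

Emit:
move_arm:
  motion:
    - [[0,0,0.5],[0,0,0],1]
    - [[0,0,1],[0,0,0],1]
    - [[0,0,1.5],[0,0,0],1]
    - [[0,0,1.5],[0,0,0],1]
    - [[0,0,1.5],[0,0,0],1]

```text
clock: 7.57
tool_pos: [0.6334, 0.0463, 0.174]
orientation: [-180.0, -0.0, 173.6]
force: [-0.9, -0.1, -2.4]
opening: 0.0298
gripper_force: 29.9
```

Emit:
move_arm:
  motion:
    - [[0,0,0.5],[0,0,0],1]
    - [[0,0,1],[0,0,0],1]
    - [[0,0,1],[0,0,0],1]
    - [[0,0,1],[0,0,0],1]

```text
clock: 7.9
tool_pos: [0.6334, 0.0463, 0.173]
orientation: [-180.0, -0.0, 173.6]
force: [-1.2, -0.1, -3.5]
opening: 0.0296
gripper_force: 29.9
```

Emit:
move_arm:
  motion:
    - [[0,0,0.5],[0,0,0],1]
    - [[0,0,1],[0,0,0],1]
    - [[0,0,1],[0,0,0],1]
    - [[0,0,1],[0,0,0],1]

```text
clock: 8.23
tool_pos: [0.6336, 0.0463, 0.1723]
orientation: [180.0, 0.0, 173.6]
force: [-0.6, -0.3, -0.6]
opening: 0.0298
gripper_force: 29.9
```

Emit:
move_arm:
  motion:
    - [[0,0,0.5],[0,0,0],1]
    - [[0,0,0.5],[0,0,0],1]
    - [[0,0,0.5],[0,0,0],1]

```text
clock: 8.48
tool_pos: [0.6336, 0.0463, 0.1721]
orientation: [180.0, 0.0, 173.6]
force: [-2.1, 0.1, 4.5]
opening: 0.0296
gripper_force: 30.0
```

It made contact at TCP z = 0.172, as predicted, and the bar now carries the weight. I'll release gradually.

Emit:
move_arm:
  motion:
    - [[0,0,0],[0,0,0],0.64]
    - [[0,0,0],[0,0,0],0.6]
    - [[0,0,0],[0,0,0],0.56]
    - [[0,0,0],[0,0,0],0.52]
    - [[0,0,0],[0,0,0],0.45]
    - [[0,0,0],[0,0,0],0.35]
    - [[0,0,0],[0,0,0],0.25]
    - [[0,0,0],[0,0,0],0.25]

```text
clock: 9.15
tool_pos: [0.6335, 0.0463, 0.1715]
orientation: [-180.0, -0.0, 173.6]
force: [-1.1, 0.5, -0.2]
opening: 0.0619
gripper_force: 0.0
```

```bash
python3 go.py .6325 .046 .26 173.6
python3 - <<'E'
from plant import ctrl
from h import *
a=snap(ctrl,'side','side5')['color'][110:290,210:350]
b=snap(ctrl,'top','top5')['color'][90:200,240:370]
cv2.imwrite('pics/p5.png',np.hstack([cv2.resize(a,(400,514),interpolation=2),cv2.resize(b,(400,514),interpolation=2)]))
E
```

```text
9.15 [0.6335 0.0463 0.1715] [-180.     -0.    173.58] 0.0619 [-1.12  0.5  -0.17]
shift [  1.   -0.4 -88.5] turn [-0. -0. -0.]
```

View pics/p5.png

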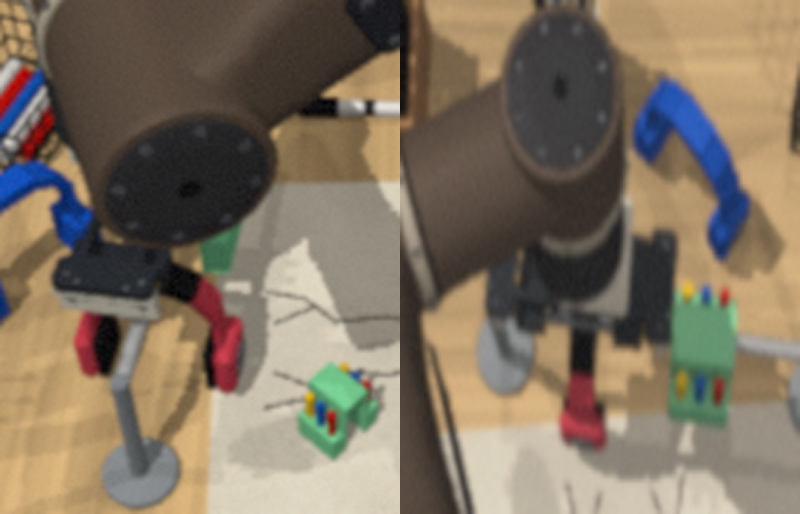

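The headphones hang on the bar with the fingers open and the near cup at (228,350) and (583,410). I'll retract straight up.

Emit:
move_arm:
  motion:
    - [[0,0,-4],[0,0,0],0.25]
    - [[0,0,-10],[0,0,0],0.25]
    - [[0,0,-20],[0,0,0],0.25]
    - [[0,0,-40],[0,0,0],0.25]
    - [[0,0,-65],[0,0,0],0.25]
    - [[0,0,-95],[0,0,0],0.25]
    - [[0,0,-125],[0,0,0],0.25]
    - [[0,0,-150],[0,0,0],0.25]
    - [[50,0,-160],[0,0,0],0.25]
    - [[90,0,-165],[0,0,0],0.25]

```text
clock: 10.08
tool_pos: [0.5526, 0.0556, 0.337]
orientation: [180.0, 0.1, 173.5]
force: [-1.6, 0.8, 0.4]
opening: 0.0657
gripper_force: 0.0
```

Emit:
move_arm:
  motion:
    - [[40,0,0],[0,0,0],0.25]
    - [[80,0,0],[0,0,0],0.25]
    - [[95,-40,0],[0,0,0],0.25]
    - [[95,-80,0],[0,0,0],0.25]
    - [[95,-120,0],[0,0,0],0.25]
    - [[95,-160,0],[0,0,0],0.25]
    - [[95,-200,0],[0,0,0],0.25]
    - [[95,-235,0],[0,0,0],0.25]
    - [[95,-250,0],[0,0,0],0.25]
    - [[95,-250,0],[0,0,0],0.25]

```text
clock: 10.92
tool_pos: [0.4288, -0.185, 0.3366]
orientation: [-180.0, 0.1, 173.4]
force: [-0.3, 0.9, 1.4]
opening: 0.0658
gripper_force: 0.0
```

Run:
```python
from plant import ctrl
from h import *
a=snap(ctrl,'side','side6')['color'][110:290,210:350]
b=snap(ctrl,'top','top6')['color'][90:200,240:370]
cv2.imwrite('pics/p6.png',np.hstack([cv2.resize(a,(400,514),interpolation=2),cv2.resize(b,(400,514),interpolation=2)]))
```

```text
(no output)
```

View pics/p6.png

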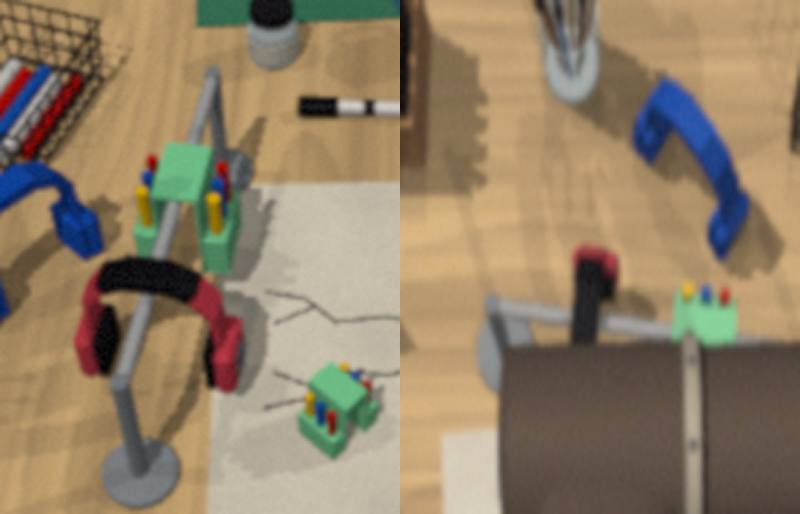

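The headphones hang centred and square across the bar at (150,280), with one cup on each side. They are clear of the caddy, which hasn't moved, and the arm is touching nothing. I'll hand in.

Run:
```python
from plant import ctrl
print(ctrl.close_job())
```

```text
the job is handed in; nothing more can be done
None
```

The coral headphones now hang square over the bar, one cup on each side, clear of the caddy. I lowered them until the bar took the weight before letting go, and handed the job in at about 11 s; the last pictures show the caddy and nearby items in place, but no verdict came back.

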